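Find and reject the blocked piston dispenser

ROBOT

A 7-joint arm with a two-finger parallel gripper is mounted at the origin on a cart in front of the work surface, level with it; the furniture and walls round the work are solid. World frame = base frame: x ahead of the robot, y to its left, z up, the work surface at z = 0. Lengths are in m, angles in rad, forces in N, time in s.
With the tool pointing down it reaches from about 0.425 to 0.875 m from the base axis. Payload 4.7 kg.
Tool frame: the origin (TCP) lies midway between the tips of the shut fingers; the grasp point (between the pads) lies 19 mm behind it (ctrl.grip_depth is the distance from the TCP to the grasp point, in m); z points along the fingers, y is the direction in which the jaws open and shut (so a half turn about z gives the same grasp; the last joint's range is limited). The gripper opens to 87 mm and grips with 3 to 60 N. Pads are 19 mm wide; open, the fingers measure 117 mm over their backs; the gripper's body (75 mm by 190 mm) begins 51 mm behind the grasp point.
Start: joints at [-1.109, 0.321, -0.07, 1.45, 0.023, 1.371, -0.057], TCP at [0.281, 0.586, 0.189] pointing down, gripper open.
Joint ranges: [-2.86, 2.86], [-0.3, 2.09], [-1.38, 1.24], [0.06, 2.45], [-1.56, 4.7], [0.09, 2.05], [-2.69, 2.69]. Speed limits (rad/s): [2.57, 2.57, 3.14, 3.14, 3.14, 3.14, 3.14].

INTERFACE

Orientations are given as a rotation vector (axis times angle).
In Python, from bench import ctrl gives the robot as it stands. The module is installed in compiled form; this text tells all that it offers.
- The arm moves only by the shell command python3 -m inch 'ROWS' [FORCE]. ROWS is JSON, a list of rows, each a list of 5 numbers: the opening, from -1 (shut) to 1 (fully open), so that 0 is half open, then the shift along the tool's x, y, z in mm, then the turn about the tool's z in rad. In form: [[fingers, tx, ty, tz, twist], ...]. A call has 1 to 5 rows; each row shifts and turns the pose as measured when the row begins, along the tool's axes as they then stand; what a row does not reach is not made up. A row lasts 1/8 s, in which the tool goes at most 62.5 mm and 10.7 degrees, less where a joint would pass 70% of its speed; a pose out of reach is approached as far as the arm can. A call is refused whole if a number of a shift passes 62.5 or a number of a turn 0.188, either way. A call with a gripper value outside its range is refused whole. The fingers move at their own pace and stop on an object; FORCE is the grip in N (left out, the last holds). Time passes only in rows, so rows that do not move let the fingers close. It gives the time, the measured TCP pose, the force and the opening at its end, in the units of the state.
- ctrl.get_state(): the state, without advancing time (a new reading comes with each control period).
- ctrl.get_image(name): name is "side" or "top"; returns a dict with "color" (480x640x3 uint8, red, green, blue), "range_z" (480x640 float32, m along the optical axis (not along the pixel's ray), 0 where there is no reading), "K" (3x3 intrinsics, pixels), "R" (3x3) and "t" (3): a world point X has camera coordinates R X + t. Camera axes: x right, y down, z forward; pixel columns grow to the right and rows downward; lengths in m; the calibration is good to about 2 mm. A picture is of the moment at which its call begins.
- ctrl.close_job(): hands the job in, once; it reports no verdict.
The state is a dict: "time": time; "joint_positions": joint angles; "qd": joint speeds; "joint_torque": joint torques, N m; "position": TCP position; "tool_rot": TCP orientation; "ft_force": force on the tool from outside, world axes, zero at the start; "torque": the same for the moment, N m; "grip_width": opening from 0.0 (shut) to 1.0 (fully open).
Only numpy, scipy, OpenCV 4.12 (cv2) and the standard library are available. Lean on these libraries where they do the work, as an engineer would, in place of code of your own. Each camera call takes 0.05 s, during which the arm holds its last target. There are 200 camera calls.

TASK

Try all three dispensers on the test stand by gently pressing each plunger down: leave the ones that run freely pressed fully home. One of them is blocked: as soon as you feel its resistance climb, stop, do not force it, leave its plunger where it stalled, and push only that dispenser's red reject tab away from you to its end stop. Leave the other things on the worktop alone.

Things in the scene. Friction and masses are not known exactly. Their poses are not given: they have to be found in the camera images.
- stand: Fixed grey test stand, 180 x 300 mm, 24 mm high; three upright aluminium barrels (31 mm across, 42 mm collar on top, 112 mm above the worktop) at x = 0, y = +95, 0, -95 mm. Origin: on the worktop under the middle barrel; x from the red tabs (robot's side) to the barrels, z up. Exactly one dispenser, any of them, is blocked inside, unseen.
- pad_1 (a point): Black round thumb pad, 30 mm across, 6 mm thick, on the left-hand (+y of the stand) plunger; this point is the centre of its flat top. Its top is 152 mm above the worktop when fully raised, 120 mm when fully home (then 2 mm of gap above the collar). Press it from above; the plunger stays where it is left.
- plunger_1 (a joint): Depth of the left-hand (+y of the stand) plunger (m): 0 raised, 0.032 fully home (hard stop); starts at 0 to 0.008. If free: an even 2.5 N to move, all the way. If blocked: the same until 0.014, then climbing 2 N per mm; it never gets home, over 20 N short of home breaks it (30 N anywhere), and let go it may creep back, no higher than 0.014.
- tab_1 (a joint): Position of the red reject tab of the left-hand (+y of the stand) dispenser in m: 0 nearest the robot (not rejected), 0.040 pushed along the stand's +x against its end stop (rejected); it starts between 0 and 0.004. Slides with 1.5 N friction and stays where it is left.
- paddle_1 (a point): On the left-hand (+y of the stand) red tab's upright paddle: centre of the face towards the stand's -x (push it here to +x), 67 mm above the worktop. Paddle 26 mm wide (stand's y), 8 mm thick, top at 82 mm; the tab's foot reaches 9 mm further to -x, below 36 mm. Unpushed, the paddle stands 115 mm in front (-x) of its barrel's axis.
- pad_2 (a point): Black round thumb pad, 30 mm across, 6 mm thick, on the middle plunger; this point is the centre of its flat top. Its top is 152 mm above the worktop when fully raised, 120 mm when fully home (then 2 mm of gap above the collar). Press it from above; the plunger stays where it is left.
- plunger_2 (a joint): Depth of the middle plunger (m): 0 raised, 0.032 fully home (hard stop); starts at 0 to 0.008. If free: an even 2.5 N to move, all the way. If blocked: the same until 0.014, then climbing 2 N per mm; it never gets home, over 20 N short of home breaks it (30 N anywhere), and let go it may creep back, no higher than 0.014.
- tab_2 (a joint): Position of the red reject tab of the middle dispenser in m: 0 nearest the robot (not rejected), 0.040 pushed along the stand's +x against its end stop (rejected); it starts between 0 and 0.004. Slides with 1.5 N friction and stays where it is left.
- paddle_2 (a point): On the middle red tab's upright paddle: centre of the face towards the stand's -x (push it here to +x), 67 mm above the worktop. Paddle 26 mm wide (stand's y), 8 mm thick, top at 82 mm; the tab's foot reaches 9 mm further to -x, below 36 mm. Unpushed, the paddle stands 115 mm in front (-x) of its barrel's axis.
- pad_3 (a point): Black round thumb pad, 30 mm across, 6 mm thick, on the right-hand (-y of the stand) plunger; this point is the centre of its flat top. Its top is 152 mm above the worktop when fully raised, 120 mm when fully home (then 2 mm of gap above the collar). Press it from above; the plunger stays where it is left.
- plunger_3 (a joint): Depth of the right-hand (-y of the stand) plunger (m): 0 raised, 0.032 fully home (hard stop); starts at 0 to 0.008. If free: an even 2.5 N to move, all the way. If blocked: the same until 0.014, then climbing 2 N per mm; it never gets home, over 20 N short of home breaks it (30 N anywhere), and let go it may creep back, no higher than 0.014.
- tab_3 (a joint): Position of the red reject tab of the right-hand (-y of the stand) dispenser in m: 0 nearest the robot (not rejected), 0.040 pushed along the stand's +x against its end stop (rejected); it starts between 0 and 0.004. Slides with 1.5 N friction and stays where it is left.
- paddle_3 (a point): On the right-hand (-y of the stand) red tab's upright paddle: centre of the face towards the stand's -x (push it here to +x), 67 mm above the worktop. Paddle 26 mm wide (stand's y), 8 mm thick, top at 82 mm; the tab's foot reaches 9 mm further to -x, below 36 mm. Unpushed, the paddle stands 115 mm in front (-x) of its barrel's axis.
- timer: Bystander: white kitchen timer lying on its back, 58 x 94 x 23 mm; origin at the centre of its underside.
- white_jar: Bystander: white plastic screw-top jar, 82 mm across, 78 mm high; origin at the centre of its underside.
- weigh_boat: Bystander: small white square weighing boat, 66 x 66 x 20 mm; origin at the centre of its underside.

How it is judged:
At the end, for the whole second after the job is handed in: Exactly one dispenser rejected: its tab pushed in more than 34 of 40 mm, its plunger tried and left 13 to 27 mm deep. The other two plungers home (deeper than 29 of 32 mm), their tabs less than 12 mm in. The blocked plunger cannot get home, so it must be the rejected one (((value of joint plunger_1 between 0.013 and 0.027 m and value of joint tab_1 above 0.034 m and value of joint each of plunger_2, plunger_3 above 0.029 m and value of joint each of tab_2, tab_3 below 0.012 m) or (value of joint plunger_2 between 0.013 and 0.027 m and value of joint tab_2 above 0.034 m and value of joint each of plunger_1, plunger_3 above 0.029 m and value of joint each of tab_1, tab_3 below 0.012 m) or (value of joint plunger_3 between 0.013 and 0.027 m and value of joint tab_3 above 0.034 m and value of joint each of plunger_1, plunger_2 above 0.029 m and value of joint each of tab_1, tab_2 below 0.012 m))); the robot touches nothing.
It fails at once if the left-hand (+y of the stand) plunger is forced: more than 20 N on it while it is short of home, or more than 30 N at all (((contact force between plunger_1 and the fingers above 20 N or contact force between plunger_1 and the arm above 20 N) and value of joint plunger_1 below 0.028 m) or (contact force between plunger_1 and the fingers above 30 N or contact force between plunger_1 and the arm above 30 N)).
It fails at once if the middle plunger is forced: more than 20 N on it while it is short of home, or more than 30 N at all (((contact force between plunger_2 and the fingers above 20 N or contact force between plunger_2 and the arm above 20 N) and value of joint plunger_2 below 0.028 m) or (contact force between plunger_2 and the fingers above 30 N or contact force between plunger_2 and the arm above 30 N)).
It fails at once if the right-hand (-y of the stand) plunger is forced: more than 20 N on it while it is short of home, or more than 30 N at all (((contact force between plunger_3 and the fingers above 20 N or contact force between plunger_3 and the arm above 20 N) and value of joint plunger_3 below 0.028 m) or (contact force between plunger_3 and the fingers above 30 N or contact force between plunger_3 and the arm above 30 N)).
It fails at once if the timer, the white jar or the weighing boat is disturbed (moved more than 20 mm) (distance of any of timer, white_jar, weigh_boat from where it was at the start of the episode above 0.02 m).
It also fails if it takes over 50 s, if anything falls off the work surface, if the arm or the gripper's body presses on something with over 40 N, if the wrist force passes 120 N, or if a joint passes its speed limit or range.

## Working session

There is one attempt and no reset: what is moved stays moved. The work goes in short steps, Python scripts to look and compute and a shell command to move; the robot and the scene stay as the last step left them, time stands still between calls to the robot, and variables do not carry over. Pictures are saved under pics/ and viewed, about 8 in all and at most 12, crops included, and the job is handed in when it is done.

```bash
mkdir -p pics; cat > h.py <<'E'
import numpy as np, cv2
from bench import ctrl
def snap(n,f):
    d=ctrl.get_image(n); cv2.imwrite(f'pics/{f}.png',d['color'][:,:,::-1]); np.savez(f'pics/{f}.npz',**d); return d
def pts(d):
    z=d['range_z'];v,u=np.mgrid[:480,:640]
    K=d['K'];c=np.stack([(u-K[0,2])/K[0,0]*z,(v-K[1,2])/K[1,1]*z,z],-1)
    return (c-d['t'])@d['R']
E
python3 - <<'E'
from h import *
d=snap('top','top0'); e=snap('side','side0')
s=ctrl.get_state(); print(s)
for x in(d,e): print(x['K'],-x['R'].T@x['t'])
E
```

```text
{'time': 0.1, 'joint_positions': array([-1.1089194 ,  0.32173141, -0.07012826,  1.45156028,  0.02264007,
        1.37078639, -0.05691439]), 'qd': array([-0.00040619, -0.00163085, -0.00124146, -0.00178774,  0.00092359,
        0.00099004, -0.00169852]), 'joint_torque': array([-2.61452160e-04, -4.92571056e+01, -4.06085690e-01, -3.13397598e+01,
       -6.41891873e-02,  3.94086353e-02,  6.74496960e-05]), 'position': array([0.2812231 , 0.5854043 , 0.18827897]), 'tool_rot': array([-6.97350484e-01, -3.06295028e+00,  2.63517862e-03]), 'ft_force': array([ 1.22654788e+00, -9.26527484e-01,  7.52663171e-04]), 'torque': array([ 0.00087927, -0.02130344,  0.07146991]), 'grip_width': 1.000396313560838}
[[572.2908199    0.         324.80198958]
 [  0.         572.2908199  243.0709354 ]
 [  0.           0.           1.        ]] [ 0.23683894 -0.15711666  1.64196859]
[[448.42662317   0.         320.90081987]
 [  0.         448.42662317 243.5487683 ]
 [  0.           0.           1.        ]] [ 0.16205489 -0.84060871  0.62976308]
```

View pics/top0.png

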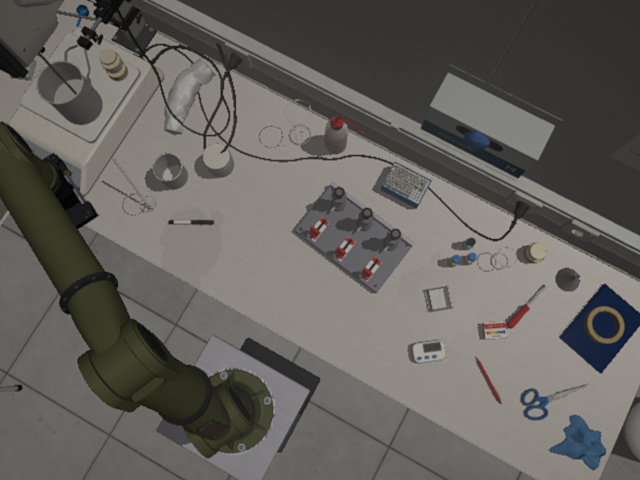

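View pics/side0.png

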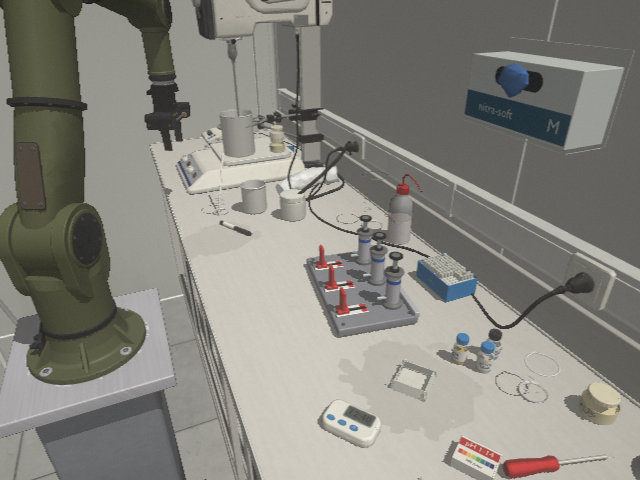

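Both views show the stand. In the top view the pads are at about (338,190), (366,212) and (395,235), and the red tabs at about (319,229), (344,247) and (371,267). The gripper is far off at left. Next I'll measure the poses.

```bash
cat > m.py <<'E'
from h import *
def meas(d):
    P=pts(d); u0,v0=np.mgrid[:480,:640][::-1]
    roi=(u0>285)&(u0<420)&(v0>170)&(v0<300)
    out={}
    for nm,m in (('pad',roi&(P[...,2]>.114)&(P[...,2]<.165)),('red',roi&(d['color'][...,0]>120)&(d['color'][...,1]<70)&(P[...,2]>.055)&(P[...,2]<.1))):
        n,l,st,c=cv2.connectedComponentsWithStats(m.astype(np.uint8))
        for i in range(1,n):
            if st[i,4]>8:
                q=P[l==i]; print(nm,c[i].round(1),st[i,4],'med',np.median(q,0).round(4),'mid',((q.min(0)+q.max(0))/2).round(4),'zmax',np.percentile(q[:,2],90).round(4))
    m=roi&(P[...,2]>.018)&(P[...,2]<.03)
    q=P[m][:,:2].astype(np.float32); print('stand',cv2.minAreaRect(q))
E
python3 - <<'E'
from m import *
d=dict(np.load('pics/top0.npz')); meas(d)
E
```

```text
pad [338.5 192.7] 105 med [0.6487 0.0241 0.1476] mid [0.6496 0.0244 0.1365] zmax 0.1522
pad [366.3 213.9] 116 med [ 0.6325 -0.0697  0.1477] mid [ 0.6346 -0.0698  0.1353] zmax 0.1535
pad [394.7 234.7] 110 med [ 0.6186 -0.1636  0.1499] mid [ 0.6166 -0.1648  0.1358] zmax 0.1548
red [314.  228.9] 12 med [0.54   0.0423 0.0816] mid [0.541  0.0419 0.082 ] zmax 0.0862
red [340.8 249.7] 13 med [ 0.5243 -0.0522  0.081 ] mid [ 0.5249 -0.0526  0.0817] zmax 0.0843
red [368.1 271.2] 15 med [ 0.5078 -0.1481  0.0816] mid [ 0.5085 -0.1467  0.0808] zmax 0.0855
stand ((0.6529240608215332, -0.07181844115257263), (0.29977497458457947, 0.31829503178596497), 81.06005096435547)
```

```bash
python3 -m inch '[[-1,0,0,-15,-0.142],[-1,0,0,0,-0.141],[-1,-40,-44,0,0],[-1,-40,-44,0,0],[-1,-40,-44,0,0]]' 20; python3 -m inch '[[-1,-40,-44,0,0],[-1,-40,-44,0,0],[-1,-40,-44,0,0],[-1,-40,-44,0,0],[-1,-40,-44,0,0]]'
cat > g.py <<'E'
import sys; from h import *
from scipy.spatial.transform import Rotation as Ro
def go(x,y,z):
    s=ctrl.get_state(); R=Ro.from_rotvec(s['tool_rot']).as_matrix()
    print('t',s['time'],'pos',s['position'].round(4),'F',s['ft_force'].round(2),'ty_deg',np.degrees(np.arctan2(R[1,1],R[0,1])).round(2),'z',R[:,2].round(3),'shift mm',((np.array([x,y,z])-s['position'])@R*1e3).round(1))
if __name__=='__main__': go(*map(float,sys.argv[1:4]))
E
python3 g.py .6495 .0243 .165
```

```text
time: 0.72
position: [0.3761, 0.4365, 0.1996]
tool_rot: [-0.224, -3.128, 0.008]
ft_force: [0.0, 0.0, 0.3]
grip_width: 0.518
time: 1.35
position: [0.546, 0.1809, 0.1983]
tool_rot: [-0.223, -3.127, 0.009]
ft_force: [1.4, 0.7, 0.2]
grip_width: 0.022
t 1.35 pos [0.546  0.1809 0.1983] F [1.39 0.69 0.17] ty_deg 81.86 z [-0.007 -0.006 -1.   ] shift mm [-124.9 -140.2   33.5]
```

```bash
python3 -m inch '[[-1,-41,-46,0,0],[-1,-41,-46,0,0],[-1,-41,-46,10,0],[-1,0,0,0,0],[-1,0,0,0,0]]'; python3 g.py .6495 .0243 .160
```

```text
time: 1.98
position: [0.649, 0.0181, 0.1858]
tool_rot: [-0.235, -3.123, 0.015]
ft_force: [0.6, 0.2, 0.2]
grip_width: 0.004
t 1.975 pos [0.649  0.0181 0.1858] F [0.62 0.22 0.25] ty_deg 81.39 z [-0.01  -0.009 -1.   ] shift mm [ 0.2  6.5 25.7]
```

```bash
python3 -m inch '[[-1,0,6,12,0],[-1,0,0,12,0],[-1,0,0,0,0],[-1,0,0,0,0]]'; python3 - <<'E'
from h import *
snap('side','side1'); d=snap('top','top1')
a=cv2.imread('pics/side1.png')[190:350,290:450]; b=cv2.imread('pics/top1.png')[160:320,270:430]
cv2.imwrite('pics/c1.png',cv2.resize(np.hstack([a,b]),None,fx=2.5,fy=2.5))
E
python3 g.py .6495 .0243 .155
```

```text
time: 2.48
position: [0.6479, 0.0298, 0.1596]
tool_rot: [-0.223, -3.122, 0.011]
ft_force: [1.2, -1.0, -0.2]
grip_width: 0.006
t 2.575 pos [0.648  0.0294 0.1597] F [ 0.18 -0.33  0.2 ] ty_deg 81.78 z [-0.012 -0.007 -1.   ] shift mm [-2.3 -4.8  4.7]
```

View pics/c1.png

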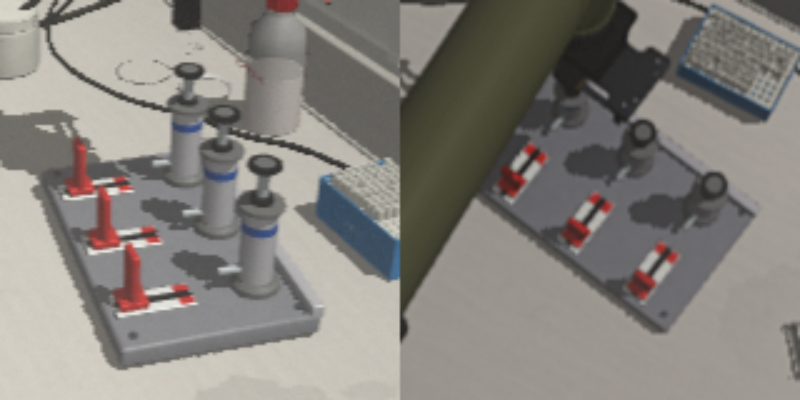

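```bash
python3 - <<'E'
from h import *
d=dict(np.load('pics/side1.npz'))
for p in ([.648,.0294,.1597],[.6495,.0243,.15],[.6345,-.0698,.15]):
    c=d['R']@np.array(p)+d['t']; q=d['K']@c; print(q[:2]/q[2], q[2])
P=pts(d); 
for v,u in ((195,365),(198,363),(218,365),(236,379)): print(P[v,u],d['color'][v,u])
cv2.imwrite('pics/c2.png',cv2.resize(d['color'][100:250,280:440,::-1],None,fx=4,fy=4))
E
```

```text
[363.57607634 212.55292736] 1.0942810602536943
[364.95429192 216.85757912] 1.0954494715657812
[378.88368801 234.61854799] 1.0148376958397174
[0.64717831 0.02465839 0.2079866 ] [49 49 47]
[0.63979447 0.02050267 0.20321767] [53 51 48]
[0.64875719 0.02250389 0.14784787] [117 118 113]
[ 0.63080596 -0.07669158  0.15065296] [94 94 92]
```

View pics/c2.png

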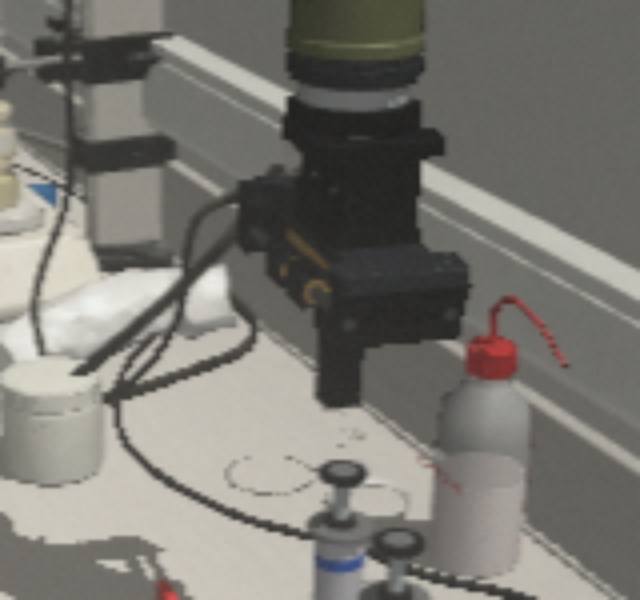

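The side view shows the fingertip at about row 200, where the reported TCP should project to about row 212. I'll check this offset before touching anything.

```bash
python3 - <<'E'
from h import *
def proj(d,p):
    q=d['K']@(d['R']@np.array(p)+d['t']); return q[:2]/q[2]
d=dict(np.load('pics/side0.npz'));P=pts(d); s=[.2812,.5854,.1883]
m=(np.abs(P[...,:2]-s[:2]).max(-1)<.09)&(P[...,2]>.1)&(P[...,2]<.5); q=P[m]
print('start',proj(d,s),m.sum(),np.percentile(q[:,2],[0,1,3,10]))
vv,uu=np.nonzero(m); print(vv.max(), uu[vv==vv.max()])
d=snap('side','side2');P=pts(d); st=ctrl.get_state(); s=st['position']
m=(np.hypot(P[...,0]-s[0],P[...,1]-s[1])<.05)&(P[...,2]>.165)&(P[...,2]<.26); q=P[m]
vv,uu=np.nonzero(m)
print(s,proj(d,s),np.percentile(q[:,2],[0,1,3,10,50]),'lowest row',vv.max(),uu[vv==vv.max()],P[vv.max(),uu[vv==vv.max()]])
for r in range(188,203,2): print(r,d['color'][r,358:372,0],P[r,364].round(3))
E
```

```text
start [175.68365877 155.45916122] 2635 [0.2199523  0.22580167 0.23721433 0.2743725 ]
150 [164 165 166 167 168 169 170 171]
[0.64815772 0.02912576 0.15988182] [363.68939853 212.5178996 ] [0.19300119 0.19331564 0.19461018 0.19817881 0.21644159] lowest row 201 [360 361 362 363 364 365 366 367 368] [[0.63537118 0.02662088 0.19381966]
 [0.63512509 0.02123078 0.1960362 ]
 [0.63874497 0.02289415 0.19470407]
 [0.6424258  0.02463781 0.19332845]
 [0.64304115 0.0208607  0.19473761]
 [0.64627377 0.02177669 0.19377741]
 [0.64918357 0.02210009 0.19311498]
 [0.65016129 0.01900667 0.19418243]
 [0.65365925 0.02035087 0.19300119]]
188 [100  76  51  52  48  48  47  50  43  46  49  51  47  85] [0.639 0.016 0.231]
190 [146  75  50  49  48  53  47  50  47  45  47  47  45  84] [0.64  0.018 0.224]
192 [ 97  71  50  50  49  47  50  50  48  49  46  48  82 100] [0.642 0.021 0.218]
194 [167 105  50  54  50  49  48  54  48  49  49  48  85 101] [0.641 0.019 0.214]
196 [149  80  51  51  49  52  52  49  50  50  48  49  82 101] [0.643 0.021 0.208]
198 [149  80  51  50  51  50  53  52  51  47  48  52  84  98] [0.643 0.021 0.203]
200 [189 165 104  52  52  52  49  47  50  51  51  52 107 113] [0.644 0.022 0.197]
202 [193 193 165 124 131 148 151 174 188 188 187 188 172 135] [0.853 0.397 0.001]
```

The fingertip really does sit about 33 mm above the reported TCP; the start picture gives the same figure. I'll rely on force and contact, going down in small steps.

```bash
python3 -m inch '[[-1,-2,-5,0,0],[-1,0,0,3,0],[-1,0,0,0,0]]'; python3 g.py .6495 .0243 .150;  python3 -m inch '[[-1,0,0,3,0],[-1,0,0,0,0]]'; python3 -m inch '[[-1,0,0,3,0],[-1,0,0,0,0]]';python3 g.py .6495 .0243 .145
```

```text
time: 3.0
position: [0.6499, 0.0227, 0.1574]
tool_rot: [-0.227, -3.124, 0.012]
ft_force: [-0.6, 0.7, -0.7]
grip_width: 0.004
t 3.0 pos [0.6499 0.0227 0.1574] F [-0.63  0.65 -0.71] ty_deg 81.69 z [-0.01  -0.007 -1.   ] shift mm [0.6 1.5 7.4]
time: 3.25
position: [0.6499, 0.0227, 0.1542]
tool_rot: [-0.227, -3.124, 0.012]
ft_force: [-0.2, 0.6, -0.7]
grip_width: 0.006
time: 3.5
position: [0.6498, 0.0227, 0.1508]
tool_rot: [-0.227, -3.124, 0.012]
ft_force: [-0.3, 1.0, 0.6]
grip_width: 0.003
t 3.5 pos [0.6498 0.0227 0.1508] F [-0.29  0.99  0.63] ty_deg 81.7 z [-0.01  -0.007 -1.   ] shift mm [0.4 1.6 5.8]
```

```bash
for i in 1; do python3 -m inch '[[-1,0,0,3,0],[-1,0,0,0,0]]' | grep -E 'pos|ft'; python3 -m inch '[[-1,0,0,3,0],[-1,0,0,0,0]]'| grep -E 'pos|ft'; python3 -m inch '[[-1,0,0,3,0],[-1,0,0,0,0]]'| grep -E 'pos|ft';  done; python3 - <<'E'
from h import *
d=snap('side','side3');P=pts(d); s=ctrl.get_state()['position']
m=(np.hypot(P[...,0]-s[0],P[...,1]-s[1])<.04)&(P[...,2]>.16)&(P[...,2]<.26)
print('tip z',P[m][:,2].min())
E
```

```text
position: [0.6497, 0.0228, 0.1476]
ft_force: [0.2, -0.0, -0.3]
position: [0.6497, 0.0228, 0.1444]
ft_force: [-0.2, 0.0, 0.5]
position: [0.6497, 0.0228, 0.1412]
ft_force: [-0.1, -0.5, 0.2]
tip z 0.1740885809343871
```

```bash
f(){ grep -E 'pos|ft'; }; python3 -m inch '[[-1,0,0,6,0],[-1,0,0,6,0],[-1,0,0,5,0],[-1,0,0,0,0]]'|f; python3 -m inch '[[-1,0,0,2,0],[-1,0,0,2,0]]'|f; python3 -m inch '[[-1,0,0,2,0],[-1,0,0,2,0]]'|f; python3 -m inch '[[-1,0,0,2,0],[-1,0,0,2,0]]'|f
```

```text
position: [0.6494, 0.0227, 0.1229]
ft_force: [-0.4, -1.1, 0.2]
position: [0.6496, 0.0226, 0.1189]
ft_force: [0.2, -0.3, -0.0]
position: [0.6498, 0.0226, 0.1151]
ft_force: [-1.2, 0.2, 2.6]
position: [0.6498, 0.0226, 0.1116]
ft_force: [-0.8, 0.3, 1.6]
```

```bash
f(){ grep -E 'pos|ft'; };  python3 -m inch '[[-1,0,0,2,0],[-1,0,0,2,0]]'|f; python3 -m inch '[[-1,0,0,2,0],[-1,0,0,2,0]]'|f;python3 -m inch '[[-1,0,0,2,0],[-1,0,0,1,0]]'|f
```

```text
position: [0.6498, 0.0226, 0.1077]
ft_force: [-1.2, 0.2, 2.0]
position: [0.6499, 0.0226, 0.1037]
ft_force: [-1.9, -0.5, 5.2]
position: [0.65, 0.0227, 0.1021]
ft_force: [-3.9, -0.9, 7.7]
```

```bash
f(){ grep -E 'pos|ft'; };  python3 -m inch '[[-1,0,0,1,0],[-1,0,0,0,0]]'|f; python3 -m inch '[[-1,0,0,-15,0],[-1,0,0,-30,0],[-1,0,0,-20,0],[-1,0,0,0,0]]'|f; python3 g.py .6345 -.0698 .122
```

```text
position: [0.6499, 0.0227, 0.1023]
ft_force: [-1.5, 0.2, 1.7]
position: [0.6511, 0.0228, 0.1695]
ft_force: [-0.7, 0.4, -0.3]
t 7.05 pos [0.6511 0.0228 0.1695] F [-0.68  0.36 -0.3 ] ty_deg 81.69 z [-0.007 -0.006 -1.   ] shift mm [  2.7 -93.7  48.1]
```

Plunger 1's resistance climbed (2 N, then 5.2, then 7.7) and it stalled near 16–17 mm deep. I've stopped there. Next is plunger 2.

```bash
f(){ grep -E 'pos|ft'; }; python3 -m inch '[[-1,1,-47,0,0],[-1,1,-47,0,0],[-1,0,0,0,0]]'|f; python3 g.py .6345 -.0698 .122
```

```text
position: [0.6348, -0.0714, 0.1677]
ft_force: [0.9, 1.3, -0.0]
t 7.425 pos [ 0.6348 -0.0714  0.1677] F [ 0.9   1.3  -0.05] ty_deg 81.83 z [-0.009 -0.007 -1.   ] shift mm [ 0.1  1.9 45.6]
```

```bash
f(){ grep -E 'pos|ft'; }; python3 -m inch '[[-1,0,2,14,0],[-1,0,0,14,0],[-1,0,0,14,0],[-1,0,0,0,0]]'|f; python3 -m inch '[[-1,0,0,3,0],[-1,0,0,3,0]]'|f;python3 -m inch '[[-1,0,0,3,0],[-1,0,0,3,0]]'|f;python3 -m inch '[[-1,0,0,3,0],[-1,0,0,2,0]]'|f;python3 -m inch '[[-1,0,0,2,0],[-1,0,0,1,0]]'|f
```

```text
position: [0.6335, -0.0646, 0.1192]
ft_force: [-0.5, 0.0, 0.0]
position: [0.6341, -0.0641, 0.1138]
ft_force: [-1.3, -0.1, 3.5]
position: [0.6341, -0.0642, 0.1086]
ft_force: [-1.9, 0.3, 2.7]
position: [0.6341, -0.0642, 0.1036]
ft_force: [-2.2, -0.5, 2.5]
position: [0.6341, -0.0641, 0.1003]
ft_force: [-1.1, 0.4, 1.3]
```

```bash
f(){ grep -E 'pos|ft'; }; python3 -m inch '[[-1,0,0,2,0],[-1,0,0,2,0]]'|f; python3 -m inch '[[-1,0,0,2,0],[-1,0,0,2,0]]'|f;python3 -m inch '[[-1,0,0,2,0],[-1,0,0,1,0]]'|f;python3 -m inch '[[-1,0,0,1,0],[-1,0,0,1,0]]'|f
```

```text
position: [0.6341, -0.0642, 0.0961]
ft_force: [-1.5, 0.2, 2.2]
position: [0.6341, -0.0642, 0.0918]
ft_force: [-0.6, 0.3, 3.0]
position: [0.6341, -0.0641, 0.0885]
ft_force: [-1.2, 0.6, 2.5]
position: [0.6343, -0.0642, 0.0872]
ft_force: [-2.3, 0.7, 8.8]
```

```bash
f(){ grep -E 'pos|ft'; }; python3 -m inch '[[-1,0,0,1.5,0]]'|f; python3 -m inch '[[-1,0,0,-15,0],[-1,0,0,-40,0],[-1,0,0,-30,0],[-1,0,0,0,0]]'|f; python3 g.py .6175 -.1645 .122
```

```text
position: [0.6344, -0.0641, 0.0872]
ft_force: [-5.2, -0.1, 10.9]
position: [0.6362, -0.0642, 0.1754]
ft_force: [0.4, -0.2, -0.7]
t 10.55 pos [ 0.6362 -0.0642  0.1754] F [ 0.36 -0.22 -0.74] ty_deg 82.16 z [-0.008 -0.004 -1.   ] shift mm [   4.4 -101.7   53.9]
```

Plunger 2 runs freely and is home at reported z 0.0872, a hard stop. Next is plunger 3.

```bash
f(){ grep -E 'pos|ft'; }; python3 -m inch '[[-1,2,-50,0,0],[-1,2,-50,0,0],[-1,0,0,10,0],[-1,0,0,0,0]]'|f; python3 g.py .6175 -.1645 .122
```

```text
position: [0.6177, -0.1631, 0.1621]
ft_force: [0.7, -0.2, -0.4]
t 11.05 pos [ 0.6177 -0.1631  0.1621] F [ 0.71 -0.15 -0.36] ty_deg 82.34 z [-0.01  -0.003 -1.   ] shift mm [-0.3 -1.2 40.1]
```

```bash
f(){ grep -E 'pos|ft'; }; python3 -m inch '[[-1,0,0,13,0],[-1,0,0,13,0],[-1,0,0,11,0],[-1,0,0,0,0]]'|f; python3 -m inch '[[-1,0,0,3,0],[-1,0,0,3,0]]'|f;python3 -m inch '[[-1,0,0,3,0],[-1,0,0,3,0]]'|f;python3 -m inch '[[-1,0,0,3,0],[-1,0,0,2,0]]'|f;python3 -m inch '[[-1,0,0,2,0],[-1,0,0,1,0]]'|f
```

```text
position: [0.6174, -0.159, 0.1207]
ft_force: [-0.4, -0.3, 0.1]
position: [0.6179, -0.1589, 0.1154]
ft_force: [-1.3, 0.7, 3.2]
position: [0.6179, -0.159, 0.1102]
ft_force: [-1.1, 0.2, 2.8]
position: [0.618, -0.1589, 0.1051]
ft_force: [-1.4, 0.9, 2.5]
position: [0.6179, -0.1589, 0.1018]
ft_force: [-0.5, 0.3, 2.2]
```

```bash
f(){ grep -E 'pos|ft'; }; python3 -m inch '[[-1,0,0,2,0],[-1,0,0,2,0]]'|f; python3 -m inch '[[-1,0,0,2,0],[-1,0,0,2,0]]'|f;python3 -m inch '[[-1,0,0,2,0],[-1,0,0,2,0]]'|f;python3 -m inch '[[-1,0,0,2,0],[-1,0,0,1,0]]'|f;python3 -m inch '[[-1,0,0,1.5,0]]'|f
```

```text
position: [0.6179, -0.1589, 0.0976]
ft_force: [-1.4, 0.7, 3.1]
position: [0.618, -0.1589, 0.0934]
ft_force: [-1.1, -0.1, 1.8]
position: [0.6179, -0.1589, 0.0891]
ft_force: [-0.5, 0.2, 2.2]
position: [0.6182, -0.1589, 0.0871]
ft_force: [-4.2, 0.5, 10.6]
position: [0.6182, -0.1589, 0.0871]
ft_force: [-4.5, 0.7, 10.7]
```

```bash
f(){ grep -E 'pos|ft'; }; python3 -m inch '[[-1,0,0,-15,0],[-1,0,0,-40,0],[-1,0,0,-40,0],[-1,0,0,0,0]]'|f; python3 g.py .493 .050 .1; python3 - <<'E'
from m import *
meas(snap('top','top4'))
snap('side','side4')
cv2.imwrite('pics/c4.png',np.vstack([np.hstack([cv2.resize(cv2.imread(f'pics/{n}4.png')[a:a+200,b:b+200],None,fx=2,fy=2,) for n,a,b in (('side',170,270),('top',140,250))])]))
E
```

```text
position: [0.62, -0.1597, 0.1856]
ft_force: [0.2, -0.7, -0.5]
t 14.175 pos [ 0.62   -0.1597  0.1856] F [ 0.25 -0.69 -0.5 ] ty_deg 82.63 z [-0.007 -0.002 -1.   ] shift mm [152.3 192.   86. ]
pad [338.3 193.8] 94 med [0.6487 0.0246 0.1349] mid [0.6483 0.0241 0.1298] zmax 0.1399
pad [395.6 239.5] 25 med [ 0.6142 -0.1722  0.1209] mid [ 0.6146 -0.1736  0.1216] zmax 0.1263
red [368.8 271.8] 10 med [ 0.5075 -0.1498  0.0796] mid [ 0.5079 -0.1498  0.0813] zmax 0.085
stand ((0.5857831239700317, -0.061325863003730774), (0.30010277032852173, 0.18436740338802338), 80.78916931152344)
```

View pics/c4.png

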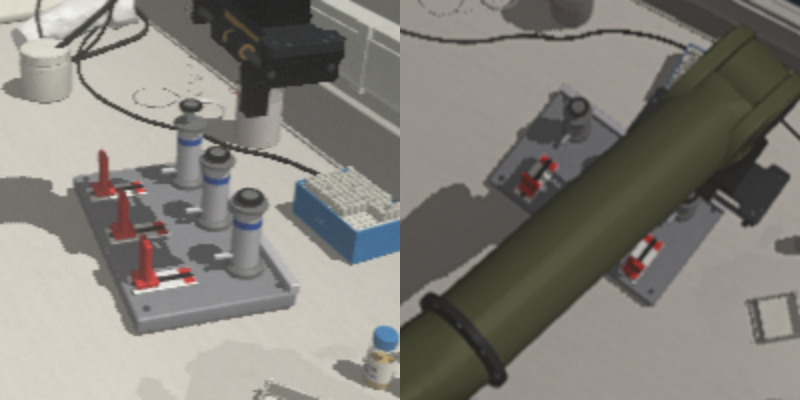

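Plungers 2 and 3 are home. Plunger 1 has stalled with its top at about 135 mm, which is about 17 mm deep. Now for tab 1.

```bash
f(){ grep -E 'pos|ft'; }; python3 -m inch '[[-1,31,38,0,0.03],[-1,31,38,0,0],[-1,31,38,0,0],[-1,31,38,0,0],[-1,31,38,0,0]]'|f; python3 -m inch '[[-1,0,0,0,0],[-1,0,0,0,0]]'|f; python3 g.py .493 .050 .027
```

```text
position: [0.4873, 0.0543, 0.1746]
ft_force: [0.6, 1.0, -0.2]
position: [0.4844, 0.0577, 0.1724]
ft_force: [-0.4, -0.3, -0.8]
t 15.15 pos [0.4844 0.0577 0.1724] F [-0.44 -0.34 -0.76] ty_deg 80.85 z [-0.029 -0.006 -1.   ] shift mm [-13.7  -4.8 145.1]
```

```bash
f(){ grep -E 'pos|ft'; }; python3 -m inch '[[-1,-2,-6,40,0],[-1,-2,0,40,0],[-1,0,0,30,0],[-1,0,0,0,0],[-1,0,0,0,0]]'|f; python3 g.py .493 .050 .027;python3 - <<'E'
from h import *
snap('top','top5')
snap('side','side5')
cv2.imwrite('pics/c5.png',np.hstack([cv2.resize(cv2.imread(f'pics/{n}5.png')[a:a+200,b:b+200],None,fx=2,fy=2,) for n,a,b in (('side',120,240),('top',140,230))]))
E
```

```text
position: [0.4867, 0.0439, 0.0588]
ft_force: [0.4, -0.9, 1.2]
t 15.775 pos [0.4867 0.0439 0.0588] F [ 0.45 -0.9   1.2 ] ty_deg 80.28 z [-0.028 -0.008 -1.   ] shift mm [-6.   7.4 31.5]
```

View pics/c5.png

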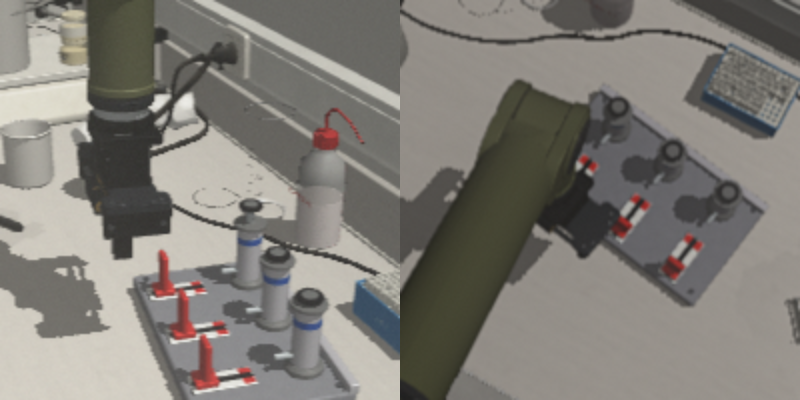

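```bash
f(){ grep -E 'pos|ft'; }; python3 -m inch '[[-1,0,6,14,0],[-1,0,0,12,0],[-1,0,0,0,0],[-1,0,0,0,0]]'|f; python3 g.py .5375 .0427 .031
```

```text
position: [0.4885, 0.0512, 0.0329]
ft_force: [0.0, 0.0, -0.3]
t 16.375 pos [0.4885 0.0512 0.0329] F [ 0.01  0.02 -0.33] ty_deg 80.36 z [-0.025 -0.007 -1.   ] shift mm [-49.7  -0.1   0.8]
```

```bash
f(){ grep -E 'pos|ft'; }; python3 -m inch '[[-1,-9,0,0,0],[-1,-9,0,0,0],[-1,-8,0,0,0],[-1,0,0,0,0]]'|f; python3 -m inch '[[-1,-6,0,0,0],[-1,-6,0,0,0],[-1,-6,0,0,0]]'|f;python3 -m inch '[[-1,-5,0,0,0],[-1,-5,0,0,0]]'|f; python3 g.py .5375 .0427 .031
```

```text
position: [0.5174, 0.0463, 0.0331]
ft_force: [-0.9, 0.5, 0.2]
position: [0.5347, 0.0434, 0.0325]
ft_force: [-0.4, -0.2, 1.7]
position: [0.545, 0.0418, 0.0322]
ft_force: [-0.2, -0.0, 1.5]
t 17.5 pos [0.545  0.0418 0.0322] F [-0.18 -0.03  1.49] ty_deg 80.37 z [-0.026 -0.006 -1.   ] shift mm [ 7.5 -0.4  1.4]
```

```bash
python3 - <<'E'
from h import *
snap('side','side6'); snap('top','top6')
cv2.imwrite('pics/c6.png',np.hstack([cv2.resize(cv2.imread(f'pics/{n}6.png')[a:a+130,b:b+130],None,fx=3,fy=3,) for n,a,b in (('side',180,280),('top',170,270))]))
E
```

```text
(no output)
```

View pics/c6.png

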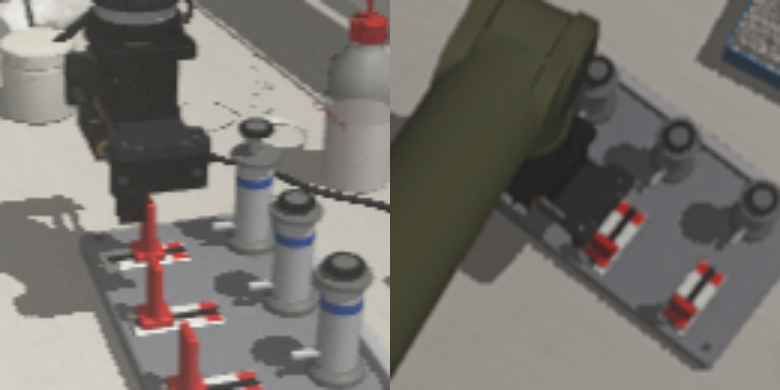

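The finger is behind paddle 1. Its slot is now exposed, so tab 1 is moving, and tab 2 is unchanged. I'll carry on to the end stop.

```bash
f(){ grep -E 'pos|ft'; }; python3 -m inch '[[-1,-5,0,0,0],[-1,-5,0,0,0]]'|f;python3 -m inch '[[-1,-4,0,0,0],[-1,-4,0,0,0]]'|f; python3 -m inch '[[-1,-3,0,0,0],[-1,-3,0,0,0]]'|f; python3 -m inch '[[-1,-3,0,0,0]]'|f;python3 g.py .5375 .0427 .031
```

```text
position: [0.5554, 0.0401, 0.032]
ft_force: [-2.4, 0.2, 1.7]
position: [0.5624, 0.039, 0.0318]
ft_force: [-10.4, 1.6, 10.6]
position: [0.5618, 0.0391, 0.0319]
ft_force: [-11.1, 1.1, 9.9]
position: [0.5614, 0.0391, 0.032]
ft_force: [-10.9, 1.4, 10.1]
t 18.475 pos [0.5614 0.0391 0.032 ] F [-10.85   1.36  10.12] ty_deg 80.45 z [-0.051 -0.003 -0.999] shift mm [24.1 -0.4  2.2]
```

```bash
f(){ grep -E 'pos|ft'; }; python3 -m inch '[[-1,10,0,0,0],[-1,30,0,0,0],[-1,30,0,0,0],[-1,0,0,-50,0],[-1,0,0,-50,0]]'|f;  python3 -m inch '[[-1,0,55,-20,0],[-1,0,55,0,0],[-1,0,55,0,0],[-1,0,55,0,0],[-1,0,0,0,0]]'|f; python3 - <<'E'
from m import *
meas(snap('top','top7')); snap('side','side7')
cv2.imwrite('pics/c7.png',np.hstack([cv2.resize(cv2.imread(f'pics/{n}7.png')[a:a+130,b:b+130],None,fx=3,fy=3,) for n,a,b in (('side',200,290),('top',170,280))]))
E
```

```text
position: [0.4925, 0.0499, 0.1323]
ft_force: [1.9, 1.0, 0.1]
position: [0.5381, 0.2731, 0.1558]
ft_force: [-1.1, -0.8, -0.1]
pad [338.6 194.2] 102 med [0.6481 0.024  0.1348] mid [0.6497 0.0235 0.1304] zmax 0.1402
pad [365.9 215.8] 112 med [ 0.6336 -0.0695  0.1188] mid [ 0.6347 -0.0694  0.1212] zmax 0.123
pad [393.4 236.5] 94 med [ 0.6194 -0.1625  0.12  ] mid [ 0.6198 -0.1655  0.1208] zmax 0.1236
red [322.  218.9] 12 med [0.5768 0.0365 0.0804] mid [0.577  0.0359 0.0803] zmax 0.0847
red [340.8 249.8] 14 med [ 0.5243 -0.0523  0.0827] mid [ 0.5243 -0.0528  0.082 ] zmax 0.0865
red [367.7 270.9] 15 med [ 0.508  -0.1468  0.0834] mid [ 0.5088 -0.1461  0.0819] zmax 0.0864
stand ((0.6397428512573242, -0.06985129415988922), (0.29984235763549805, 0.29143384099006653), 81.02452087402344)
```

View pics/c7.png

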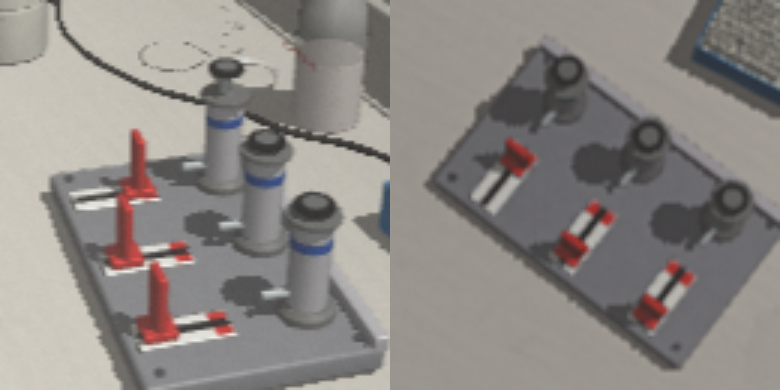

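```bash
python3 -c "
from bench import ctrl
print(ctrl.close_job(), ctrl.get_state()['time'])"
```

```text
the job is handed in; nothing more can be done
the job is handed in; nothing more can be done
```

I tried all three plungers and handed the job in. The left-hand dispenser was the blocked one, and I rejected it.

- **Left-hand (plunger 1):** the resistance climbed from about 2 N to 7.7 N and it stalled. I stopped there and left it about 17 mm deep (pad top at about 135 mm).
- **Left-hand tab:** I pushed only this tab until it stopped hard at about 11 N. It had travelled about 37 mm and ended 74 mm in front of its barrel's axis, against 75 mm expected at the end stop.
- **Middle and right-hand (plungers 2 and 3):** both ran evenly at 2–3 N down to a hard stop, with no more than about 11 N on them. Their pad tops now measure about 119–120 mm, so both are home. Their tabs did not move.

**Checks that disagreed:**
- The fingertips sat about 33 mm above the reported TCP, so I worked from measured contact heights instead.
- While I pushed the tab, the force reading showed about 10 N upward as well as the push. I found no cause, and tabs 2 and 3 and the plungers had not moved afterwards.
- The last 1 mm press meant to confirm the stall on plunger 1 did not move it and read only 1.7 N. The stall therefore rests on the earlier climb, and on the other two plungers running free.

The timer, jar and weighing boat were never approached, but I did not measure their positions again. At the end the arm was clear of everything, about 20 s in.

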